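# Put the laser filters away by colour

## Robot

A 7-joint arm with a two-finger parallel gripper is mounted at the origin on the work surface. World frame = base frame: x ahead of the robot, y to its left, z up, the work surface at z = 0. Lengths are in m, angles in rad, forces in N, time in s.
With the tool pointing down it reaches from about 0.4 to 0.875 m from the base axis. Payload 19.3 kg.
Tool frame: the origin (TCP) lies at the very end of the fingers, on their centre line; the grasp point (between the pads) lies 19 mm behind it; z points along the fingers, y is the line along which they close (so a half turn about z gives the same grasp; the last joint's range is limited). The gripper opens to 85 mm and grips with 20 to 120 N. Pads are 22 mm wide; open, the fingers measure 114 mm over their backs; the gripper's body (76 mm by 85 mm) begins 54 mm behind the grasp point. The pads swing forward as they close: fully open they stand 13 mm farther back than shut.
Start: joints at [1.206, 0.521, -0.036, 1.599, 0.021, 1.021, -0.113], TCP at [0.182, -0.598, 0.231] pointing down, gripper open.
Joint ranges: [-2.91, 2.91], [-0.3, 2.13], [-1.5, 1.42], [0.17, 2.43], [-1.26, 4.41], [0.16, 1.93], [-2.52, 2.52]. Speed limits (rad/s): [1.89, 1.89, 2.39, 2.39, 3.01, 3.01, 3.01].

## Interface

Orientations are given as [roll, pitch, yaw] about the fixed x, y, z axes, in that order (R = Rz(yaw) Ry(pitch) Rx(roll)).
In Python, from workcell import observe, grab_frame, job_done gives the robot as it stands.
- The arm moves only by the tool move_arm, never from a script. Its argument "plan" is a list that holds one entry, the list of rows, each a list of 7 numbers: the shift along the tool's x, y, z each as a share of 0.02 m, from -1 to 1, then the turn, a rotation vector about the tool's x, y, z each as a share of 6 degrees, from -1 to 1, then the opening, from -1 (shut) to 1 (fully open). A call has exactly 10 rows; each row shifts and turns the commanded pose from where the row before left it, along the tool's axes as they then stand; what a row does not reach is not made up. A row lasts 1/10 s, in which the tool goes at most 50 mm and 8.59 degrees, less where a joint would pass 70% of its speed; a pose out of reach is approached as far as the arm can. A call with a number of a shift or a turn outside -1 to 1 is refused whole. A call with a gripper value outside its range is refused whole. The fingers move at their own pace and stop on an object; "grip_force" is the grip in N (left out, the last holds). Time passes only in rows, so rows that do not move let the fingers close, or fill a call up. It gives the time, the measured TCP pose, the force, the opening and the grip force at its end, in the units of the state.
- observe(): the state, without advancing time (a new reading comes with each control period).
- grab_frame(name): name is "scene" or "top" or "wrist"; returns a dict with "color" (480x640x3 uint8, red, green, blue), "intrinsics" (3x3 intrinsics, pixels), "position" and "orientation" of the camera in the world; the wrist camera has in their place "tool_from_camera" (4x4, takes a point from camera to tool coordinates, whose origin is the TCP and whose axes are the flange's). Camera axes: x right, y down, z forward; pixel columns grow to the right and rows downward; lengths in m; the calibration is good to about 2 mm. The wrist camera is an equidistant fisheye: a pixel r from the principal point sees the ray r / f radians off the axis. A picture is of the moment at which its call begins: read the wrist's pose just before it. There is no depth.
- job_done(): hands the job in; it is judged then, once.
The state is a dict: "clock": time; "qpos": joint angles; "qd": joint speeds; "joint_efforts": joint torques, N m; "position": TCP position; "tool_rot": TCP orientation; "force": force on the tool from outside, world axes, zero at the start; "moment": the same for the moment, N m; "grip_width": finger opening in m; "finger_force": force on a finger pad.
Only numpy, scipy, OpenCV 4.12 (cv2) and the standard library are available. Lean on these libraries where they do the work, as an engineer would, in place of code of your own. Each camera call takes 0.05 s, during which the arm holds its last target. There are 200 camera calls.

## Task

Sort the red and blue post-mounted filters into the trays of their own colour: two red ones in the red tray, two blue ones in the blue tray, each standing upright on the tray floor with its brass thumbscrew pointing straight along the tray towards the tray's yellow end. Keep the filters upright and set them down rather than dropping them; leave the green and the white filter and everything else on the table where they are.

Things in the scene. Friction and masses are not known exactly. Their poses are not given: they have to be found in the camera images.
- mount_red1: red filter on a post, upright, 120 mm tall, 0.25 kg. Round foot 60 mm across, 12 mm high; post 20 mm across; on top a black holder 14 mm thick (x), 50 mm wide (y), 72 to 120 mm high, with red top edge and red disc in both faces. One brass thumbscrew juts from the post along -x, 40 mm up, ending 40 mm from the axis. Origin: centre of the underside; z up. To be sorted.
- mount_red1_screw (a point): end of the thumbscrew of mount_red1, 40 mm from the axis along -x and 40 mm above the underside
- mount_red2: red filter on a post, upright, 120 mm tall, 0.25 kg. Round foot 60 mm across, 12 mm high; post 20 mm across; on top a black holder 14 mm thick (x), 50 mm wide (y), 72 to 120 mm high, with red top edge and red disc in both faces. One brass thumbscrew juts from the post along -x, 40 mm up, ending 40 mm from the axis. Origin: centre of the underside; z up. To be sorted.
- mount_red2_screw (a point): end of the thumbscrew of mount_red2, 40 mm from the axis along -x and 40 mm above the underside
- mount_blue1: blue filter on a post, upright, 120 mm tall, 0.25 kg. Round foot 60 mm across, 12 mm high; post 20 mm across; on top a black holder 14 mm thick (x), 50 mm wide (y), 72 to 120 mm high, with blue top edge and blue disc in both faces. One brass thumbscrew juts from the post along -x, 40 mm up, ending 40 mm from the axis. Origin: centre of the underside; z up. To be sorted.
- mount_blue1_screw (a point): end of the thumbscrew of mount_blue1, 40 mm from the axis along -x and 40 mm above the underside
- mount_blue2: blue filter on a post, upright, 120 mm tall, 0.25 kg. Round foot 60 mm across, 12 mm high; post 20 mm across; on top a black holder 14 mm thick (x), 50 mm wide (y), 72 to 120 mm high, with blue top edge and blue disc in both faces. One brass thumbscrew juts from the post along -x, 40 mm up, ending 40 mm from the axis. Origin: centre of the underside; z up. To be sorted.
- mount_blue2_screw (a point): end of the thumbscrew of mount_blue2, 40 mm from the axis along -x and 40 mm above the underside
- mount_green: green filter on a post, upright, 120 mm tall, 0.25 kg. Round foot 60 mm across, 12 mm high; post 20 mm across; on top a black holder 14 mm thick (x), 50 mm wide (y), 72 to 120 mm high, with green top edge and green disc in both faces. One brass thumbscrew juts from the post along -x, 40 mm up, ending 40 mm from the axis. Origin: centre of the underside; z up. Not to be moved.
- mount_white: white filter on a post, upright, 120 mm tall, 0.25 kg. Round foot 60 mm across, 12 mm high; post 20 mm across; on top a black holder 14 mm thick (x), 50 mm wide (y), 72 to 120 mm high, with white top edge and white disc in both faces. One brass thumbscrew juts from the post along -x, 40 mm up, ending 40 mm from the axis. Origin: centre of the underside; z up. Not to be moved.
- tray_red: red open tray, fixed, 240 (x) by 110 (y) by 24 mm high, walls and floor 5 mm thick. Its short end at -x is yellow, with a yellow flange 24 mm wide beyond the rim. Holds two filters in line along x, e.g. 55 mm either side of the middle. Origin: centre of the underside; x points from the yellow end to the other end
- tray_red_yellow (a point): middle of the rim of the yellow end wall of tray_red, 117.5 mm along -x from the tray's origin
- tray_blue: blue open tray, fixed, 240 (x) by 110 (y) by 24 mm high, walls and floor 5 mm thick. Its short end at -x is yellow, with a yellow flange 24 mm wide beyond the rim. Holds two filters in line along x, e.g. 55 mm either side of the middle. Origin: centre of the underside; x points from the yellow end to the other end
- tray_blue_yellow (a point): middle of the rim of the yellow end wall of tray_blue, 117.5 mm along -x from the tray's origin
- driver: bystander: screwdriver with an orange handle, lying flat, about 200 mm long; origin under its middle, x along it
- bottle: bystander: amber bottle, 54 mm in diameter and 130 mm tall; origin: centre of its underside
- blower: bystander: orange dust blower standing on its bulb, 62 mm in diameter, 120 mm tall; origin: centre of its underside
- lens_box: bystander: closed cardboard box, 70 by 70 by 40 mm; origin: centre of its underside
- clamp: bystander: dark steel clamp ring lying flat, 64 mm in diameter, 16 mm high; origin: centre of its underside
Things that resemble listed ones, but are neither listed nor needed, are in the scene too. Leave any purple look-alike of the mount_red2 alone.

How it is judged:
By the outcome, as a careful person would: the job done as asked, in the order asked, and still so for the second after the job is handed in, with the robot touching nothing.
It also fails if it takes over 69 s, if anything falls off the work surface, if the arm or the gripper's body presses on something with over 40 N, if the wrist force passes 120 N, or if a joint passes its speed limit or range.

## Working session

There is one attempt and no reset: what is moved stays moved. The work goes in short steps, Python scripts to look and compute and a tool call to move; the robot and the scene stay as the last step left them, time stands still between calls to the robot, and variables do not carry over. Pictures are saved under pics/ and viewed, at most 12 in all, crops included, and the job is handed in when it is done.

Besides the shell and the picture viewer there is one more tool, called after "Call:" by a JSON object that holds its "op" and its "data". move_arm: Moves the arm, as the interface text tells. Shift numbers are shares of 0.02 m and turn numbers shares of 6 degrees, none past 1 either way. Its arguments: {"type":"object","properties":{"plan":{"type":"array"},"grip_force":{"type":"number"}},"required":["plan"]}

```bash
mkdir -p pics; python3 - <<'E'
from workcell import *
import cv2,pickle
s=observe();print(s)
for n in("top","scene"):
    f=grab_frame(n);pickle.dump(f,open(f'{n}.pkl','wb'));cv2.imwrite(f'pics/{n}0.png',f['color'][:,:,::-1]);print(n,f['intrinsics'],f['position'],f['orientation'])
E
```

```text
{'clock': 0.0, 'qpos': array([ 1.20584606,  0.52205653, -0.03632159,  1.59999901,  0.02117685,
        1.02109508, -0.11278965]), 'qd': array([ 0.0013547 ,  0.00154124,  0.00037557, -0.00164249, -0.00152796,
       -0.0002077 , -0.00065006]), 'joint_efforts': array([ 1.13448797e-03, -9.27100611e+01,  1.98091440e+00, -3.69932520e+01,
        1.79286813e-02,  8.21452006e-03, -4.76216144e-05]), 'position': array([ 0.18143216, -0.5977325 ,  0.23070252]), 'tool_rot': array([-3.14042064e+00,  6.68071473e-05,  2.94733383e-01]), 'force': array([ 0.21708302,  0.23659925, -0.12876175]), 'moment': array([-0.0257647 ,  0.07432955, -0.00496891]), 'finger_force': 0.0, 'grip_width': 0.08570143562799325}
top [[445.10123057   0.         319.43371508]
 [  0.         445.10123057 237.00238243]
 [  0.           0.           1.        ]] [ 0.36785771 -0.0296983   1.06815761] [-2.93666026  0.00467552 -1.58466651]
scene [[608.27375299   0.         325.07329543]
 [  0.         608.27375299 240.08541993]
 [  0.           0.           1.        ]] [ 1.10187453 -0.57742187  1.36816507] [-2.58853321  0.01485236  0.75043939]
```

View pics/top0.png

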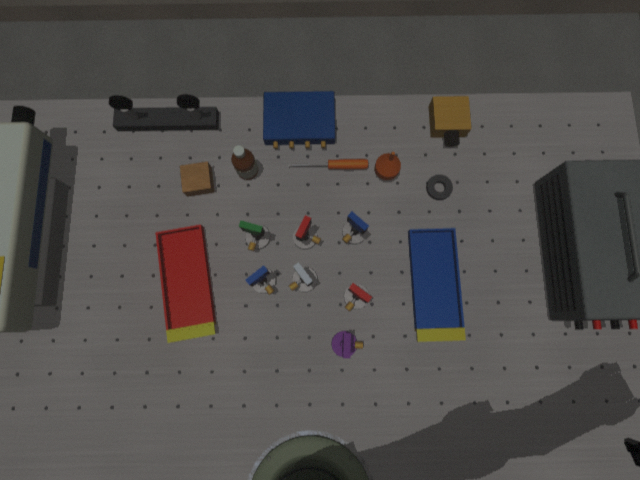

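View pics/scene0.png

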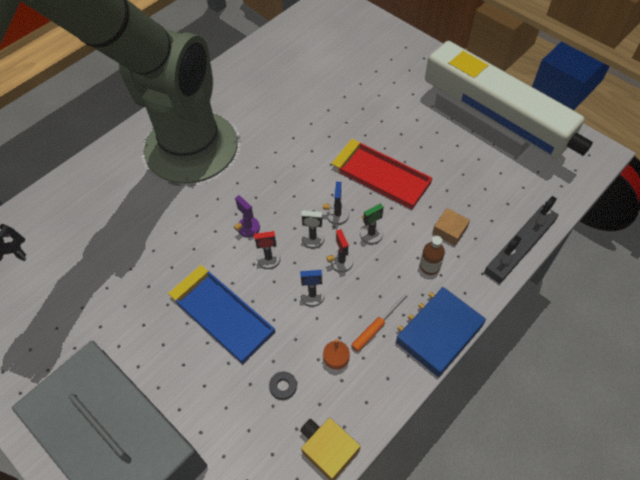

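The top view shows red mounts at about (304,232) and (358,295), and blue mounts at (356,226) and (260,280). Green is at (254,232), white at (303,275), and the purple look-alike at (345,343), which I leave alone. The red tray is on the left and the blue tray on the right, both with the yellow end towards the robot. The scene view agrees.

```bash
cat > h.py <<'E'
import numpy as np,cv2,pickle
from scipy.spatial.transform import Rotation as R
def ray(f,uv,z):
    K=f['intrinsics'];d=R.from_euler('xyz',f['orientation']).as_matrix()@np.linalg.solve(K,[uv[0],uv[1],1])
    p=np.array(f['position']);return (p+d*(z-p[2])/d[2])[:2]
def proj(f,P):
    c=(np.atleast_2d(P)-f['position'])@R.from_euler('xyz',f['orientation']).as_matrix()
    q=c@f['intrinsics'].T;return q[:,:2]/q[:,2:]
E
python3 - <<'E'
import cv2
a=cv2.imread('pics/top0.png')[205:325,230:390]
cv2.imwrite('pics/topc.png',cv2.resize(a,None,fx=5,fy=5,interpolation=cv2.INTER_CUBIC))
a=cv2.imread('pics/scene0.png')[170:310,220:400]
cv2.imwrite('pics/scenec.png',cv2.resize(a,None,fx=4,fy=4,interpolation=cv2.INTER_CUBIC))
E
```

```text
(no output)
```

View pics/topc.png

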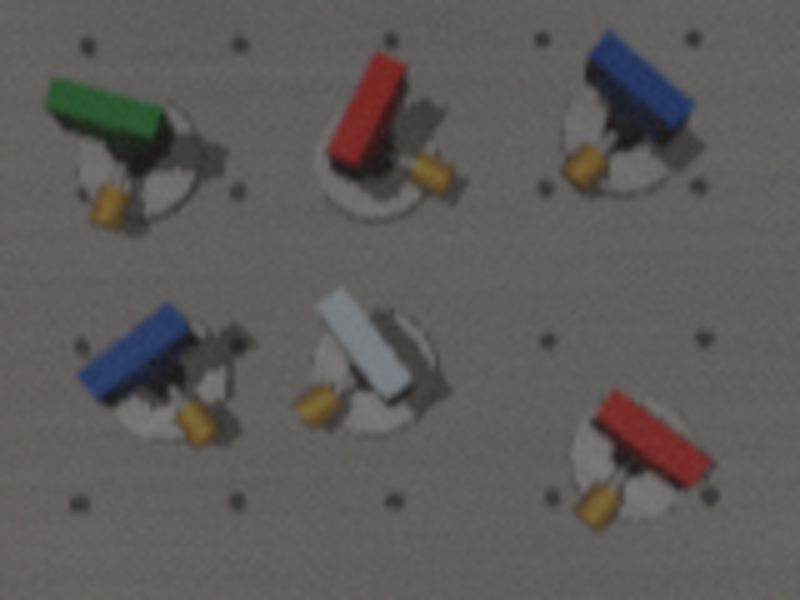

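View pics/scenec.png

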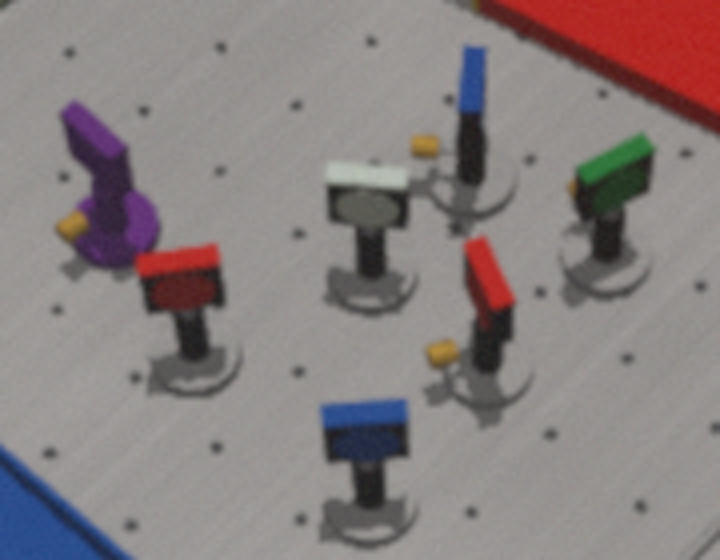

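Crop pixels (5x):
- Red A: top centre (368,110), screw end (451,178).
- Red B: (653,439), screw (590,524).
- Blue A: (642,80), screw (572,176).
- Blue B: (135,351), screw (206,440).

Purple has a purple foot, so it is clearly not a red one. Next I look at the trays.

```bash
python3 - <<'E'
import cv2,numpy as np
a=cv2.imread('pics/top0.png');b=np.hstack([a[220:350,148:228],a[220:350,398:478]])
cv2.imwrite('pics/tray.png',cv2.resize(cv2.convertScaleAbs(b,alpha=1.5),None,fx=4.5,fy=4.5,interpolation=cv2.INTER_CUBIC))
E
```

```text
(no output)
```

View pics/tray.png

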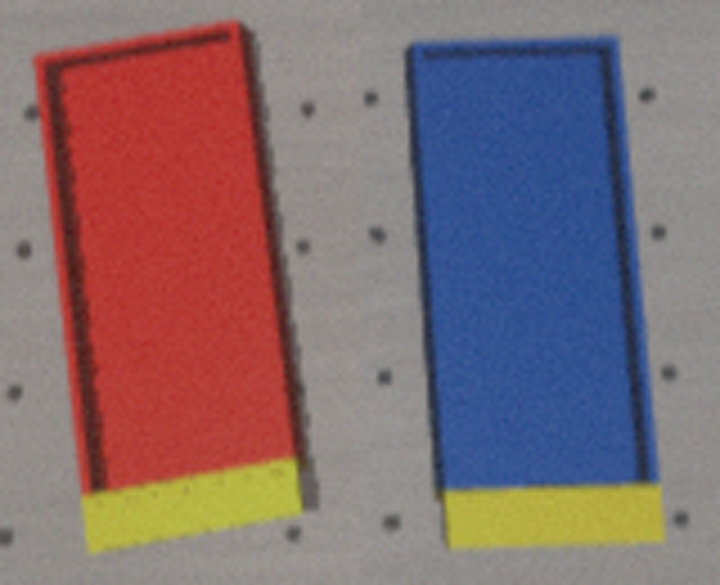

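```bash
python3 - <<'E'
from h import *
f=pickle.load(open('top.pkl','rb'));g=pickle.load(open('scene.pkl','rb'))
c=lambda p:(np.array(p)+.5)/5-.5+[230,205]
M=dict(redA=[(382,53),(407,66),(355,168),(328,155),(451,178)],blueA=[(609,31),(693,103),(677,128),(589,58),(572,176)],
blueB=[(168,303),(190,325),(102,400),(79,376),(206,440)],white=[(342,288),(412,380),(388,399),(318,305),(299,408)],redB=[(615,390),(712,462),(690,488),(597,415),(590,524)],green=[(52,78),(166,107),(158,138),(46,105),(105,222)])
for n,q in M.items():
    t=np.array([ray(f,c(p),.12) for p in q[:4]]);s=ray(f,c(q[4]),.04);m=t.mean(0)
    # long axis
    u=np.linalg.svd(t-m)[2][0];ya=np.arctan2(u[1],u[0])-np.pi/2   # mount x dir candidates
    d=m-s;ys=np.arctan2(d[1],d[0]); ya=ys+(ya-ys+np.pi/2)%np.pi-np.pi/2
    pr=proj(g,[[*m,.12]])[0];
    print(n,m.round(4),'yaw top %.1f screw %.1f r %.4f'%(np.degrees(ya),np.degrees(ys),np.hypot(*d)),'scene crop px',((pr-[220,170])*4).round())
E
```

```text
redA [0.5886 0.0071] yaw top 62.7 screw 67.6 r 0.0386 scene crop px [489. 270.]
blueA [ 0.6005 -0.113 ] yaw top -42.2 screw -45.9 r 0.0381 scene crop px [366. 410.]
blueB [0.4844 0.1076] yaw top 39.5 screw 34.4 r 0.0386 scene crop px [474.  77.]
white [0.4865 0.0092] yaw top -53.7 screw -59.7 r 0.0392 scene crop px [369. 174.]
redB [ 0.4439 -0.1129] yaw top -38.3 screw -35.9 r 0.0394 scene crop px [180. 257.]
green [0.5918 0.1221] yaw top -16.7 screw -18.2 r 0.0385 scene crop px [617. 157.]
```

The tray picture shows the rim and flange corners. For red they are (36,58), (240,22), (302,512) and (88,552). For blue they are (410,43), (617,37), (665,542) and (449,549).

```bash
python3 - <<'E'
from h import *
f=pickle.load(open('top.pkl','rb'));g=pickle.load(open('scene.pkl','rb'))
for n,q,o in (('red',[(36,58),(240,22),(302,512),(88,552)],0),('blue',[(410,43),(617,37),(665,542),(449,549)],360)):
    p=np.array([ray(f,(np.array([u-o,v])+.5)/4.5-.5+[148 if o==0 else 398,220],.024) for u,v in q])
    far,near=p[:2].mean(0),p[2:].mean(0);d=far-near;L=np.hypot(*d);yaw=np.arctan2(d[1],d[0]);e=d/L
    c=p.mean(0)+e*.012
    print(n,c.round(4),'yaw',np.degrees(yaw).round(1),'L',L.round(4),'W',np.linalg.norm(p[0]-p[1]).round(4),np.linalg.norm(p[2]-p[3]).round(4),'sides',[np.degrees(np.arctan2(*(a-b)[::-1])).round(1) for a,b in ((p[0],p[3]),(p[1],p[2]))],[np.degrees(np.arctan2(*(a-b)[::-1])-np.pi/2).round(1) for a,b in ((p[0],p[1]),(p[3],p[2]))])
    for s in(.055,-.055):print('slot',(c+e*s).round(4))
    rim=[[*(c+e*a*.12+np.array([-e[1],e[0]])*b*.055),.024] for a,b in((1,1),(1,-1),(-1.2,-1),(-1.2,1))]
    print('scene',proj(g,rim).round().tolist())
E
```

```text
red [0.494  0.2927] yaw 9.3 L 0.261 W 0.1099 0.1098 sides [np.float64(9.3), np.float64(9.3)] [np.float64(9.5), np.float64(9.6)]
slot [0.5483 0.3016]
slot [0.4397 0.2838]
scene [[433.0, 178.0], [414.0, 205.0], [332.0, 163.0], [353.0, 138.0]]
blue [ 0.4823 -0.3001] yaw 1.1 L 0.2631 W 0.1106 0.1097 sides [np.float64(1.2), np.float64(1.0)] [np.float64(0.8), np.float64(1.0)]
slot [ 0.5373 -0.2991]
slot [ 0.4273 -0.3011]
scene [[276.0, 327.0], [243.0, 360.0], [168.0, 293.0], [202.0, 264.0]]
```

```bash
cat > go.py <<'E'
# legs "x,y,z,yawdeg": translate at current yaw first, then turn
import sys,numpy as np
from workcell import observe
from scipy.spatial.transform import Rotation as R
s=observe();p=s['position'];rot=R.from_euler('xyz',s['tool_rot'])
print('t',round(s['clock'],2),'p',p.round(4),'rpy',np.degrees(s['tool_rot']).round(2),'w',round(s['grip_width'],4),'F',s['force'].round(1))
for a in sys.argv[1:]:
    x,y,z,w=map(float,a.split(','));t=np.array([x,y,z]);d=rot.inv().apply(t-p)/.02
    n=R.from_euler('xyz',[180,0,w],degrees=True);rv=np.degrees((rot.inv()*n).as_rotvec())/6
    print(a,'shift',d.round(2),'turn',rv.round(2));p=t;rot=n
E
python3 go.py 0.2,-0.4,0.231,16.9 0.6005,-0.113,0.231,47 0.6005,-0.113,0.085,47
```

```text
t 0.1 p [ 0.1815 -0.5978  0.2308] rpy [-1.7994e+02  1.0000e-02  1.6890e+01] w 0.0854 F [-0.2 -0.3  0. ]
0.2,-0.4,0.231,16.9 shift [ 3.76 -9.19 -0.  ] turn [-0.01  0.   -0.  ]
0.6005,-0.113,0.231,47 shift [23.33 -7.91 -0.  ] turn [ 0.    0.   -5.02]
0.6005,-0.113,0.085,47 shift [ 0.  -0.   7.3] turn [0. 0. 0.]
```

Call:
{"op": "move_arm", "data": {"plan": [[[0.376, -0.919, 0, 0, 0, 0, 0.3], [0.376, -0.919, 0, 0, 0, 0, 0.3], [0.376, -0.919, 0, 0, 0, 0, 0.3], [0.376, -0.919, 0, 0, 0, 0, 0.3], [0.376, -0.919, 0, 0, 0, 0, 0.3], [0.376, -0.919, 0, 0, 0, 0, 0.3], [0.376, -0.919, 0, 0, 0, 0, 0.3], [0.376, -0.919, 0, 0, 0, 0, 0.3], [0.376, -0.919, 0, 0, 0, 0, 0.3], [0.376, -0.919, 0, 0, 0, 0, 0.3]]], "grip_force": 50}}

```text
clock: 1.1
position: [0.2001, -0.3994, 0.2311]
tool_rot: [-3.141, 0.0, 0.295]
force: [1.3, -0.1, -0.1]
grip_width: 0.0556
finger_force: 0.0
```

Call:
{"op": "move_arm", "data": {"plan": [[[0.933, -0.316, 0, 0, 0, 0, 0.3], [0.933, -0.316, 0, 0, 0, 0, 0.3], [0.933, -0.316, 0, 0, 0, 0, 0.3], [0.933, -0.316, 0, 0, 0, 0, 0.3], [0.933, -0.316, 0, 0, 0, 0, 0.3], [0.933, -0.316, 0, 0, 0, 0, 0.3], [0.933, -0.316, 0, 0, 0, 0, 0.3], [0.933, -0.316, 0, 0, 0, 0, 0.3], [0.933, -0.316, 0, 0, 0, 0, 0.3], [0.933, -0.316, 0, 0, 0, 0, 0.3]]]}}

```text
clock: 2.1
position: [0.3608, -0.285, 0.2312]
tool_rot: [-3.141, 0.0, 0.295]
force: [0.5, -0.4, -0.2]
grip_width: 0.0558
finger_force: 0.0
```

```bash
python3 go.py 0.6005,-0.113,0.231,47 0.6005,-0.113,0.085,47
```

```text
t 2.1 p [ 0.3608 -0.285   0.2312] rpy [-1.7998e+02  1.0000e-02  1.6890e+01] w 0.0558 F [ 0.5 -0.4 -0.2]
0.6005,-0.113,0.231,47 shift [ 1.397e+01 -4.750e+00  1.000e-02] turn [-0.    0.   -5.02]
0.6005,-0.113,0.085,47 shift [ 0.  -0.   7.3] turn [0. 0. 0.]
```

Tracking is accurate.

Call:
{"op": "move_arm", "data": {"plan": [[[0.933, -0.316, 0, 0, 0, 0, 0.3], [0.933, -0.316, 0, 0, 0, 0, 0.3], [0.933, -0.316, 0, 0, 0, 0, 0.3], [0.933, -0.316, 0, 0, 0, 0, 0.3], [0.933, -0.316, 0, 0, 0, 0, 0.3], [0.933, -0.316, 0, 0, 0, 0, 0.3], [0.933, -0.316, 0, 0, 0, 0, 0.3], [0.933, -0.316, 0, 0, 0, 0, 0.3], [0.933, -0.316, 0, 0, 0, 0, 0.3], [0.933, -0.316, 0, 0, 0, 0, 0.3]]]}}

```text
clock: 3.1
position: [0.521, -0.1704, 0.2311]
tool_rot: [-3.141, 0.0, 0.295]
force: [-0.6, 0.3, 1.0]
grip_width: 0.0557
finger_force: 0.0
```

Call:
{"op": "move_arm", "data": {"plan": [[[0.928, -0.318, 0, 0, 0, 0, 0.3], [0.928, -0.318, 0, 0, 0, 0, 0.3], [0.928, -0.318, 0, 0, 0, 0, 0.3], [0.928, -0.318, 0, 0, 0, 0, 0.3], [0.928, -0.318, 0, 0, 0, 0, 0.3], [0, 0, 0, 0, 0, -1, 0.3], [0, 0, 0, 0, 0, -1, 0.3], [0, 0, 0, 0, 0, -1, 0.3], [0, 0, 0, 0, 0, -1, 0.3], [0, 0, 0, 0, 0, -1, 0.3]]]}}

```text
clock: 4.1
position: [0.5999, -0.1136, 0.231]
tool_rot: [-3.141, 0.0, 0.823]
force: [-0.4, -0.4, 0.7]
grip_width: 0.0556
finger_force: 0.0
```

```bash
python3 go.py 0.6005,-0.113,0.085,47; python3 - <<'E'
from workcell import *
import cv2,numpy as np,pickle
s=observe();f=grab_frame('wrist');pickle.dump((s,f),open('w1.pkl','wb'))
print(f['intrinsics'],f['tool_from_camera']);cv2.imwrite('pics/w1.png',f['color'][:,:,::-1])
E
```

```text
t 4.1 p [ 0.5999 -0.1136  0.231 ] rpy [-1.7997e+02  2.0000e-02  4.7140e+01] w 0.0556 F [-0.4 -0.4  0.7]
0.6005,-0.113,0.085,47 shift [0.04 0.01 7.3 ] turn [-0.01  0.    0.02]
[[371.64829954   0.         331.19584975]
 [  0.         371.64829954 237.0292957 ]
 [  0.           0.           1.        ]] [[-6.35356332e-04 -9.63725300e-01 -2.66895378e-01  6.76688684e-02]
 [ 9.99999673e-01 -7.45706679e-04  3.12108324e-04 -3.60886340e-04]
 [-4.99812354e-04 -2.66895093e-01  9.63725459e-01 -1.43159699e-01]
 [ 0.00000000e+00  0.00000000e+00  0.00000000e+00  1.00000000e+00]]
```

View pics/w1.png

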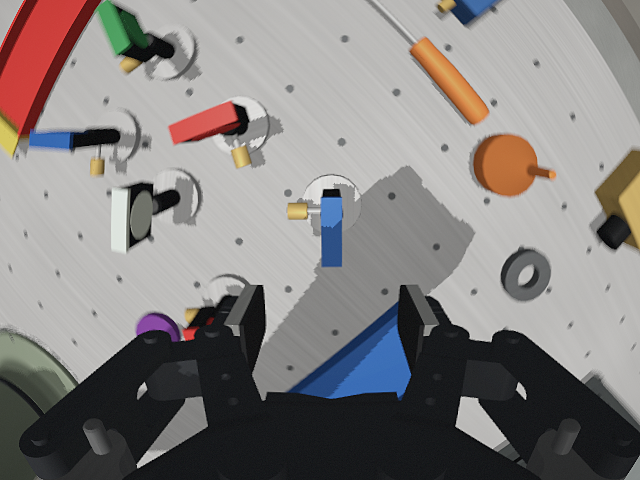

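The blue holder sits centred between the fingers at column 331 and lines up with the image columns, so the yaw is right. I descend, grip and lift.

Call:
{"op": "move_arm", "data": {"plan": [[[0.04, 0.01, 0.9, 0, 0, 0.02, 0.3], [0, 0, 0.9, 0, 0, 0, 0.3], [0, 0, 0.9, 0, 0, 0, 0.3], [0, 0, 0.9, 0, 0, 0, 0.3], [0, 0, 0.9, 0, 0, 0, 0.3], [0, 0, 0.9, 0, 0, 0, 0.3], [0, 0, 0.9, 0, 0, 0, 0.3], [0, 0, 0.9, 0, 0, 0, 0.3], [0, 0, 0.1, 0, 0, 0, 0.3], [0, 0, 0, 0, 0, 0, 0.3]]]}}

```text
clock: 5.15
position: [0.6006, -0.113, 0.0852]
tool_rot: [-3.141, 0.0, 0.815]
force: [0.3, -0.5, 0.2]
grip_width: 0.0554
finger_force: 0.0
```

Call:
{"op": "move_arm", "data": {"plan": [[[0, 0, 0, 0, 0, 0, -1], [0, 0, 0, 0, 0, 0, -1], [0, 0, 0, 0, 0, 0, -1], [0, 0, 0, 0, 0, 0, -1], [0, 0, 0, 0, 0, 0, -1], [0, 0, 0, 0, 0, 0, -1], [0, 0, 0, 0, 0, 0, -1], [0, 0, 0, 0, 0, 0, -1], [0, 0, 0, 0, 0, 0, -1], [0, 0, 0, 0, 0, 0, -1]]]}}

```text
clock: 6.15
position: [0.6011, -0.1132, 0.086]
tool_rot: [3.141, -0.0, 0.816]
force: [-2.2, -0.0, 7.2]
grip_width: 0.0137
finger_force: 52.6
```

```bash
python3 go.py 0.6005,-0.113,0.235,91 0.5373,-0.2991,0.235,91 0.5373,-0.2991,0.091,91
```

```text
t 6.15 p [ 0.6011 -0.1132  0.086 ] rpy [ 1.7996e+02 -3.0000e-02  4.6760e+01] w 0.0137 F [-2.2 -0.   7.2]
0.6005,-0.113,0.235,91 shift [-0.01 -0.02 -7.45] turn [ 0.01 -0.   -7.37]
0.5373,-0.2991,0.235,91 shift [-9.25 -3.32 -0.  ] turn [0. 0. 0.]
0.5373,-0.2991,0.091,91 shift [-0.  -0.   7.2] turn [0. 0. 0.]
```

Call:
{"op": "move_arm", "data": {"plan": [[[0, 0, -0.8, 0, 0, 0, -1], [0, 0, -0.8, 0, 0, -0.82, -1], [0, 0, -0.8, 0, 0, -0.82, -1], [0, 0, -0.8, 0, 0, -0.82, -1], [0, 0, -0.8, 0, 0, -0.82, -1], [0, 0, -0.8, 0, 0, -0.82, -1], [0, 0, -0.8, 0, 0, -0.82, -1], [0, 0, -0.8, 0, 0, -0.82, -1], [0, 0, -0.8, 0, 0, -0.82, -1], [0, 0, -0.3, 0, 0, -0.82, -1]]]}}

```text
clock: 7.15
position: [0.6011, -0.1132, 0.238]
tool_rot: [3.139, 0.001, 1.592]
force: [-0.0, -0.3, -1.7]
grip_width: 0.0133
finger_force: 51.5
```

Call:
{"op": "move_arm", "data": {"plan": [[[-0.925, -0.332, 0, 0, 0, 0, -1], [-0.925, -0.332, 0, 0, 0, 0, -1], [-0.925, -0.332, 0, 0, 0, 0, -1], [-0.925, -0.332, 0, 0, 0, 0, -1], [-0.925, -0.332, 0, 0, 0, 0, -1], [-0.925, -0.332, 0, 0, 0, 0, -1], [-0.925, -0.332, 0, 0, 0, 0, -1], [-0.925, -0.332, 0, 0, 0, 0, -1], [-0.925, -0.332, 0, 0, 0, 0, -1], [-0.925, -0.332, 0, 0, 0, 0, -1]]]}}

```text
clock: 8.15
position: [0.5373, -0.3001, 0.2364]
tool_rot: [3.141, 0.0, 1.589]
force: [0.5, -0.9, -2.1]
grip_width: 0.0133
finger_force: 51.4
```

```bash
python3 go.py  0.5373,-0.2991,0.0905,91; python3 - <<'E'
from workcell import *
import cv2,pickle
s=observe();f=grab_frame('wrist');g=grab_frame('top');pickle.dump((s,f),open('w2.pkl','wb'))
import numpy as np
a=f['color'][:,:,::-1];b=g['color'][150:390,330:500,::-1]
b=cv2.resize(b,(340,480));cv2.imwrite('pics/w2.png',cv2.resize(np.hstack([a[:, 100:540],b]),None,fx=1,fy=1))
E
```

```text
t 8.15 p [ 0.5373 -0.3001  0.2364] rpy [1.7998e+02 3.0000e-02 9.1040e+01] w 0.0133 F [ 0.5 -0.9 -2.1]
0.5373,-0.2991,0.0905,91 shift [0.05 0.   7.3 ] turn [0.   0.   0.01]
```

View pics/w2.png

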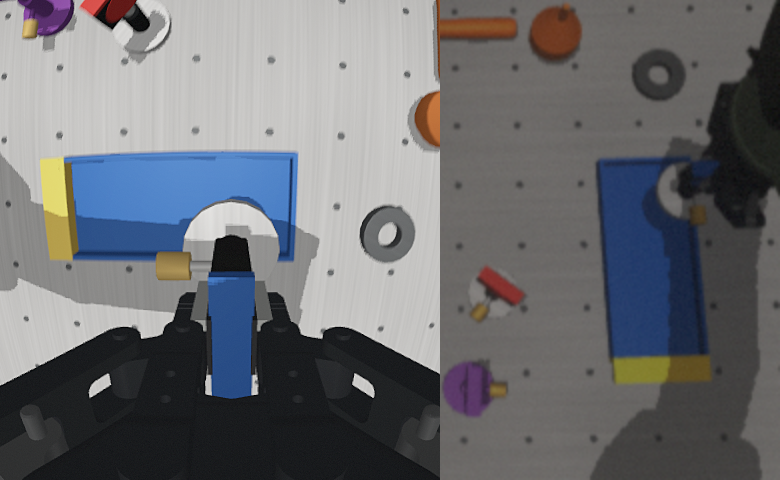

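The wrist view shows the screw pointing along the tray to the yellow end, so I set it down.

Call:
{"op": "move_arm", "data": {"plan": [[[0.05, 0, 0.9, 0, 0, 0, -1], [0, 0, 0.9, 0, 0, 0, -1], [0, 0, 0.9, 0, 0, 0, -1], [0, 0, 0.9, 0, 0, 0, -1], [0, 0, 0.9, 0, 0, 0, -1], [0, 0, 0.9, 0, 0, 0, -1], [0, 0, 0.9, 0, 0, 0, -1], [0, 0, 0.65, 0, 0, 0, -1], [0, 0, 0.2, 0, 0, 0, -1], [0, 0, 0.13, 0, 0, 0, -1]]]}}

```text
clock: 9.25
position: [0.538, -0.2982, 0.091]
tool_rot: [3.142, 0.0, 1.589]
force: [-14.6, 6.8, 45.2]
grip_width: 0.0132
finger_force: 58.1
```

```bash
python3 go.py 0.5373,-0.2991,0.0905,91
```

```text
t 9.25 p [ 0.538  -0.2982  0.091 ] rpy [1.800e+02 3.000e-02 9.105e+01] w 0.0132 F [-14.6   6.8  45.2]
0.5373,-0.2991,0.0905,91 shift [-0.04 -0.04  0.02] turn [0.   0.   0.01]
```

Call:
{"op": "move_arm", "data": {"plan": [[[0, 0, -0.04, 0, 0, 0, -1], [0, 0, 0, 0, 0, 0, 0.3], [0, 0, 0, 0, 0, 0, 0.3], [0, 0, 0, 0, 0, 0, 0.3], [0, 0, 0, 0, 0, 0, 0.3], [0, 0, -0.4, 0, 0, 0, 0.3], [0, 0, -0.7, 0, 0, 0, 0.3], [0, 0, -0.9, 0, 0, 0, 0.3], [0, 0, -0.9, 0, 0, 0, 0.3], [0, 0, -0.9, 0, 0, 0, 0.3]]]}}

```text
clock: 10.25
position: [0.5379, -0.2983, 0.1685]
tool_rot: [3.141, 0.0, 1.589]
force: [0.1, 0.1, -0.3]
grip_width: 0.0554
finger_force: 0.0
```

```bash
python3 go.py 0.538,-0.298,0.235,91 0.4439,-0.1129,0.235,91 0.4439,-0.1129,0.235,52.5 0.4439,-0.1129,0.085,52.5
```

```text
t 10.25 p [ 0.5379 -0.2983  0.1685] rpy [1.7995e+02 2.0000e-02 9.1050e+01] w 0.0554 F [ 0.1  0.1 -0.3]
0.538,-0.298,0.235,91 shift [ 0.01  0.01 -3.32] turn [0.01 0.   0.01]
0.4439,-0.1129,0.235,91 shift [ 9.34 -4.54 -0.  ] turn [0. 0. 0.]
0.4439,-0.1129,0.235,52.5 shift [0. 0. 0.] turn [-0.   -0.    6.42]
0.4439,-0.1129,0.085,52.5 shift [ 0.  -0.   7.5] turn [0. 0. 0.]
```

Call:
{"op": "move_arm", "data": {"plan": [[[0, 0, -0.9, 0, 0, 0, 0.3], [0, 0, -0.9, 0, 0, 0, 0.3], [0.9, -0.45, -0.9, 0, 0, 0, 0.3], [0.9, -0.45, -0.6, 0, 0, 0, 0.3], [0.9, -0.45, 0, 0, 0, 0, 0.3], [0.9, -0.45, 0, 0, 0, 0, 0.3], [0.9, -0.45, 0, 0, 0, 0, 0.3], [0.9, -0.45, 0, 0, 0, 0, 0.3], [0.9, -0.45, 0, 0, 0, 0, 0.3], [0.9, -0.45, 0, 0, 0, 0, 0.3]]]}}

```text
clock: 11.25
position: [0.4628, -0.1549, 0.2336]
tool_rot: [3.141, 0.001, 1.589]
force: [0.1, 0.8, 0.5]
grip_width: 0.0558
finger_force: 0.0
```

Call:
{"op": "move_arm", "data": {"plan": [[[0.95, -0.45, 0, 0, 0, 0, 0.3], [0.95, -0.45, 0, 0, 0, 0, 0.3], [0.24, -0.04, 0, 0, 0, 0, 0.3], [0, 0, 0, 0, 0, 0.92, 0.3], [0, 0, 0, 0, 0, 0.92, 0.3], [0, 0, 0, 0, 0, 0.92, 0.3], [0, 0, 0, 0, 0, 0.92, 0.3], [0, 0, 0, 0, 0, 0.92, 0.3], [0, 0, 0, 0, 0, 0.92, 0.3], [0, 0, 0, 0, 0, 0.92, 0.3]]]}}

```text
clock: 12.25
position: [0.4439, -0.1135, 0.2333]
tool_rot: [3.141, -0.0, 0.911]
force: [-0.2, 0.0, 0.4]
grip_width: 0.0556
finger_force: 0.0
```

```bash
python3 go.py 0.4439,-0.1129,0.085,52.5;  python3 - <<'E'
from workcell import *
import cv2,numpy as np
f=grab_frame('wrist');g=grab_frame('top')
a=f['color'][120:340,180:480,::-1];b=g['color'][180:360,400:480,::-1]
cv2.imwrite('pics/w3.png',np.hstack([cv2.resize(a,(600,440)),cv2.resize(b,(196,440))]))
E
```

```text
t 12.25 p [ 0.4439 -0.1135  0.2333] rpy [ 1.7995e+02 -2.0000e-02  5.2180e+01] w 0.0556 F [-0.2  0.   0.4]
0.4439,-0.1129,0.085,52.5 shift [ 0.02 -0.03  7.42] turn [ 0.01 -0.   -0.05]
```

View pics/w3.png

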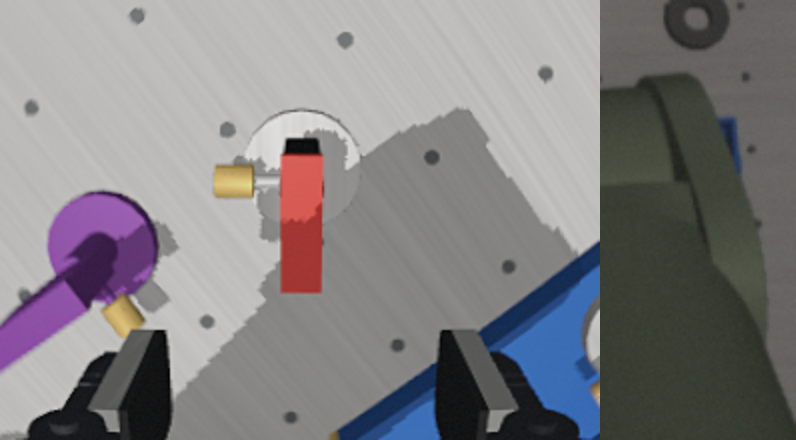

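The red holder is centred and aligned at column 302 of the crop. The purple one is clear of the fingers.

Call:
{"op": "move_arm", "data": {"plan": [[[0.02, -0.03, 0.9, 0, 0, -0.03, 0.3], [0, 0, 0.9, 0, 0, 0, 0.3], [0, 0, 0.9, 0, 0, 0, 0.3], [0, 0, 0.9, 0, 0, 0, 0.3], [0, 0, 0.9, 0, 0, 0, 0.3], [0, 0, 0.9, 0, 0, 0, 0.3], [0, 0, 0.9, 0, 0, 0, 0.3], [0, 0, 0.8, 0, 0, 0, 0.3], [0, 0, 0.32, 0, 0, 0, 0.3], [0, 0, 0, 0, 0, 0, 0.0]]]}}

```text
clock: 13.35
position: [0.4433, -0.1125, 0.0839]
tool_rot: [-3.141, 0.0, 0.92]
force: [0.2, 0.5, 0.1]
grip_width: 0.0432
finger_force: 0.0
```

Call:
{"op": "move_arm", "data": {"plan": [[[0, 0, 0, 0, 0, 0, -1], [0, 0, 0, 0, 0, 0, -1], [0, 0, 0, 0, 0, 0, -1], [0, 0, 0, 0, 0, 0, -1], [0, 0, 0, 0, 0, 0, -1], [0, 0, 0, 0, 0, 0, -1], [0, 0, 0, 0, 0, 0, -1], [0, 0, 0, 0, 0, 0, -1], [0, 0, -0.3, 0, 0, 0, -1], [0, 0, -0.7, 0, 0, 0, -1]]]}}

```text
clock: 14.35
position: [0.4428, -0.1124, 0.1042]
tool_rot: [-3.14, 0.001, 0.918]
force: [0.1, -0.6, -3.4]
grip_width: 0.0132
finger_force: 49.0
```

```bash
python3 go.py 0.4439,-0.1129,0.235,99.4 0.5483,0.3016,0.235,99.4 0.5483,0.3016,0.0915,99.4
```

```text
t 14.35 p [ 0.4428 -0.1124  0.1042] rpy [-1.7993e+02  3.0000e-02  5.2610e+01] w 0.0132 F [ 0.1 -0.6 -3.4]
0.4439,-0.1129,0.235,99.4 shift [ 0.01  0.05 -6.54] turn [-0.01  0.   -7.8 ]
0.5483,0.3016,0.235,99.4 shift [19.59  8.53  0.  ] turn [0. 0. 0.]
0.5483,0.3016,0.0915,99.4 shift [ 0.   -0.    7.17] turn [0. 0. 0.]
```

Call:
{"op": "move_arm", "data": {"plan": [[[0, 0, -0.9, 0, 0, 0, -1], [0, 0, -0.9, 0, 0, -0.87, -1], [0, 0, -0.9, 0, 0, -0.87, -1], [0, 0, -0.9, 0, 0, -0.87, -1], [0, 0, -0.9, 0, 0, -0.87, -1], [0, 0, -0.9, 0, 0, -0.87, -1], [0, 0, -0.9, 0, 0, -0.87, -1], [0, 0, -0.3, 0, 0, -0.87, -1], [0, 0, 0, 0, 0, -0.87, -1], [0, 0, 0, 0, 0, -0.84, -1]]]}}

```text
clock: 15.35
position: [0.443, -0.1126, 0.2369]
tool_rot: [3.141, 0.001, 1.739]
force: [-0.1, -0.5, -3.3]
grip_width: 0.0134
finger_force: 49.1
```

Call:
{"op": "move_arm", "data": {"plan": [[[0.93, 0.405, 0, 0, 0, 0, -1], [0.93, 0.405, 0, 0, 0, 0, -1], [0.93, 0.405, 0, 0, 0, 0, -1], [0.93, 0.405, 0, 0, 0, 0, -1], [0.93, 0.405, 0, 0, 0, 0, -1], [0.93, 0.405, 0, 0, 0, 0, -1], [0.93, 0.405, 0, 0, 0, 0, -1], [0.93, 0.405, 0, 0, 0, 0, -1], [0.93, 0.405, 0, 0, 0, 0, -1], [0.93, 0.405, 0, 0, 0, 0, -1]]]}}

```text
clock: 16.35
position: [0.4927, 0.0849, 0.2367]
tool_rot: [-3.142, 0.0, 1.735]
force: [0.9, -1.0, -3.9]
grip_width: 0.0136
finger_force: 49.1
```

Call:
{"op": "move_arm", "data": {"plan": [[[0.93, 0.405, 0, 0, 0, 0, -1], [0.93, 0.405, 0, 0, 0, 0, -1], [0.93, 0.405, 0, 0, 0, 0, -1], [0.93, 0.405, 0, 0, 0, 0, -1], [0.93, 0.405, 0, 0, 0, 0, -1], [0.93, 0.405, 0, 0, 0, 0, -1], [0.93, 0.405, 0, 0, 0, 0, -1], [0.93, 0.405, 0, 0, 0, 0, -1], [0.93, 0.405, 0, 0, 0, 0, -1], [0.93, 0.405, 0, 0, 0, 0, -1]]]}}

```text
clock: 17.35
position: [0.5423, 0.2815, 0.2366]
tool_rot: [-3.141, 0.0, 1.735]
force: [1.2, -0.2, -3.3]
grip_width: 0.0134
finger_force: 49.1
```

```bash
python3 go.py 0.5483,0.3016,0.0905,99.4;  python3 - <<'E'
from workcell import *
import cv2,numpy as np
f=grab_frame('wrist')
cv2.imwrite('pics/w4.png',f['color'][:,:,::-1])
E
```

```text
t 17.35 p [0.5423 0.2815 0.2366] rpy [-1.7999e+02  1.0000e-02  9.9410e+01] w 0.0134 F [ 1.2 -0.2 -3.3]
0.5483,0.3016,0.0905,99.4 shift [0.95 0.46 7.31] turn [-0.  0.  0.]
```

View pics/w4.png

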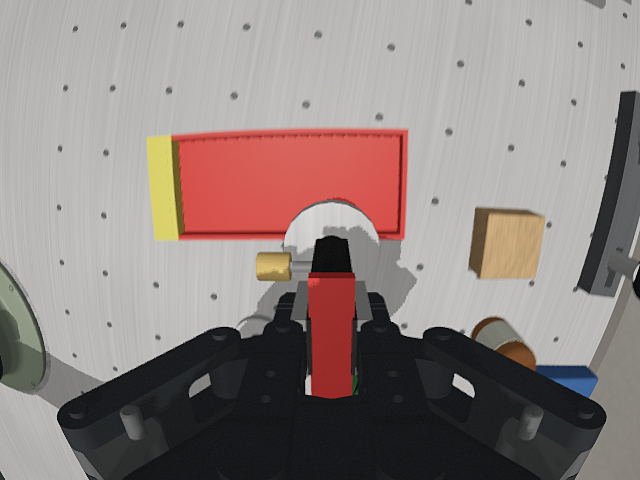

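The tray is parallel to the gripper with the screw towards yellow. There is one row of lateral move left, then I lower.

Call:
{"op": "move_arm", "data": {"plan": [[[0.95, 0.46, 0, 0, 0, 0, -1], [0, 0, 0.95, 0, 0, 0, -1], [0, 0, 0.95, 0, 0, 0, -1], [0, 0, 0.95, 0, 0, 0, -1], [0, 0, 0.95, 0, 0, 0, -1], [0, 0, 0.95, 0, 0, 0, -1], [0, 0, 0.95, 0, 0, 0, -1], [0, 0, 0.95, 0, 0, 0, -1], [0, 0, 0.47, 0, 0, 0, -1], [0, 0, 0.13, 0, 0, 0, -1]]]}}

```text
clock: 18.4
position: [0.5481, 0.3008, 0.0906]
tool_rot: [-3.14, 0.0, 1.735]
force: [-0.1, 0.0, -2.4]
grip_width: 0.0136
finger_force: 49.6
```

```bash
python3 go.py 0.5483,0.3016,0.0905,99.4
```

```text
t 18.4 p [0.5481 0.3008 0.0906] rpy [-1.7993e+02  2.0000e-02  9.9390e+01] w 0.0136 F [-0.1  0.  -2.4]
0.5483,0.3016,0.0905,99.4 shift [0.04 0.02 0.01] turn [-0.01  0.   -0.  ]
```

Call:
{"op": "move_arm", "data": {"plan": [[[0.03, 0.02, 0.02, 0, 0, 0, -1], [0, 0, 0.02, 0, 0, 0, -1], [0, 0, 0.02, 0, 0, 0, -1], [0, 0, 0, 0, 0, 0, -1], [0, 0, 0, 0, 0, 0, -1], [0, 0, 0, 0, 0, 0, -1], [0, 0, 0, 0, 0, 0, -1], [0, 0, 0, 0, 0, 0, -1], [0, 0, 0, 0, 0, 0, -1], [0, 0, 0, 0, 0, 0, -1]]]}}

```text
clock: 19.4
position: [0.5488, 0.3019, 0.0901]
tool_rot: [3.141, 0.0, 1.735]
force: [0.1, -1.5, 2.7]
grip_width: 0.0133
finger_force: 50.5
```

Contact is light, so I release and go on to the blue one at (0.484, 0.108).

Call:
{"op": "move_arm", "data": {"plan": [[[0, 0, 0, 0, 0, 0, 0.3], [0, 0, 0, 0, 0, 0, 0.3], [0, 0, 0, 0, 0, 0, 0.3], [0, 0, 0, 0, 0, 0, 0.3], [0, 0, -0.4, 0, 0, 0, 0.3], [0, 0, -0.9, 0, 0, 0, 0.3], [0, 0, -0.9, 0, 0, 0, 0.3], [0, 0, -0.9, 0, 0, 0, 0.3], [0, 0, -0.9, 0, 0, 0, 0.3], [0, 0, -0.9, 0, 0, 0, 0.3]]]}}

```text
clock: 20.4
position: [0.5489, 0.302, 0.1906]
tool_rot: [3.14, -0.001, 1.735]
force: [-0.3, -0.1, 0.0]
grip_width: 0.0555
finger_force: 0.0
```

```bash
python3 go.py 0.4844,0.1076,0.232,127.5
```

```text
t 20.4 p [0.5489 0.302  0.1906] rpy [ 1.7992e+02 -3.0000e-02  9.9390e+01] w 0.0555 F [-0.3 -0.1  0. ]
0.4844,0.1076,0.232,127.5 shift [-9.06 -4.77 -2.08] turn [ 0.02 -0.   -4.68]
```

Call:
{"op": "move_arm", "data": {"plan": [[[-0.906, -0.477, -0.7, 0, 0, 0, 0.3], [-0.906, -0.477, -0.7, 0, 0, 0, 0.3], [-0.906, -0.477, -0.7, 0, 0, 0, 0.3], [-0.906, -0.477, 0, 0, 0, 0, 0.3], [-0.906, -0.477, 0, 0, 0, 0, 0.3], [-0.906, -0.477, 0, 0, 0, 0, 0.3], [-0.906, -0.477, 0, 0, 0, 0, 0.3], [-0.906, -0.477, 0, 0, 0, 0, 0.3], [-0.906, -0.477, 0, 0, 0, 0, 0.3], [-0.906, -0.477, 0, 0, 0, 0, 0.3]]]}}

```text
clock: 21.4
position: [0.484, 0.107, 0.2315]
tool_rot: [3.14, 0.0, 1.735]
force: [-0.6, 0.5, -0.4]
grip_width: 0.0559
finger_force: 0.0
```

Call:
{"op": "move_arm", "data": {"plan": [[[0, 0, 0, 0, 0, -0.94, 0.3], [0, 0, 0, 0, 0, -0.94, 0.3], [0, 0, 0, 0, 0, -0.94, 0.3], [0, 0, 0, 0, 0, -0.94, 0.3], [0, 0, 0, 0, 0, -0.92, 0.3], [0, 0, 0, 0, 0, 0, 0.3], [0, 0, 0, 0, 0, 0, 0.3], [0, 0, 0, 0, 0, 0, 0.3], [0, 0, 0, 0, 0, 0, 0.3], [0, 0, 0, 0, 0, 0, 0.3]]]}}

```text
clock: 22.4
position: [0.4841, 0.1076, 0.23]
tool_rot: [3.142, 0.0, 2.224]
force: [-0.5, 0.2, -0.2]
grip_width: 0.0554
finger_force: 0.0
```

```bash
python3 go.py 0.4844,0.1076,0.085,127.5;  python3 - <<'E'
from workcell import *
import cv2,numpy as np
f=grab_frame('wrist')
cv2.imwrite('pics/w5.png',cv2.resize(f['color'][120:340,181:481,::-1],(600,440)))
E
```

```text
t 22.4 p [0.4841 0.1076 0.23  ] rpy [1.8000e+02 1.0000e-02 1.2743e+02] w 0.0554 F [-0.5  0.2 -0.2]
0.4844,0.1076,0.085,127.5 shift [-0.01  0.01  7.25] turn [ 0.    0.   -0.01]
```

View pics/w5.png

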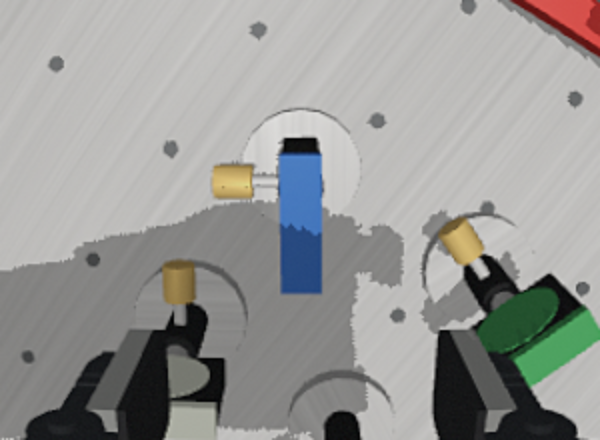

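Blue is centred, with white and green clear of the finger paths.

Call:
{"op": "move_arm", "data": {"plan": [[[0, 0, 0.9, 0, 0, 0, 0.3], [0, 0, 0.9, 0, 0, 0, 0.3], [0, 0, 0.9, 0, 0, 0, 0.3], [0, 0, 0.9, 0, 0, 0, 0.3], [0, 0, 0.9, 0, 0, 0, 0.3], [0, 0, 0.9, 0, 0, 0, 0.3], [0, 0, 0.9, 0, 0, 0, 0.3], [0, 0, 0.7, 0, 0, 0, 0.3], [0, 0, 0.25, 0, 0, 0, 0.3], [0, 0, 0, 0, 0, 0, 0.0]]]}}

```text
clock: 23.45
position: [0.484, 0.1076, 0.0846]
tool_rot: [-3.141, -0.0, 2.225]
force: [0.3, 0.3, -0.4]
grip_width: 0.0432
finger_force: 0.0
```

Call:
{"op": "move_arm", "data": {"plan": [[[0, 0, 0, 0, 0, 0, -1], [0, 0, 0, 0, 0, 0, -1], [0, 0, 0, 0, 0, 0, -1], [0, 0, 0, 0, 0, 0, -1], [0, 0, 0, 0, 0, 0, -1], [0, 0, 0, 0, 0, 0, -1], [0, 0, 0, 0, 0, 0, -1], [0, 0, 0, 0, 0, 0, -1], [0, 0, -0.3, 0, 0, 0, -1], [0, 0, -0.7, 0, 0, 0, -1]]]}}

```text
clock: 24.45
position: [0.4837, 0.1074, 0.1053]
tool_rot: [-3.141, -0.001, 2.225]
force: [-0.4, -0.9, -1.5]
grip_width: 0.0133
finger_force: 48.8
```

```bash
python3 go.py 0.4844,0.1076,0.238,91 0.4273,-0.3011,0.238,91 0.4273,-0.3011,0.0905,91
```

```text
t 24.45 p [0.4837 0.1074 0.1053] rpy [-1.7994e+02 -3.0000e-02  1.2748e+02] w 0.0133 F [-0.4 -0.9 -1.5]
0.4844,0.1076,0.238,91 shift [-0.01  0.03 -6.64] turn [-0.01 -0.    6.08]
0.4273,-0.3011,0.238,91 shift [-20.38  -3.21  -0.  ] turn [0. 0. 0.]
0.4273,-0.3011,0.0905,91 shift [-0.   -0.    7.37] turn [0. 0. 0.]
```

Call:
{"op": "move_arm", "data": {"plan": [[[0, 0, -0.9, 0, 0, 0, -1], [0, 0, -0.9, 0, 0, 0.68, -1], [0, 0, -0.9, 0, 0, 0.68, -1], [0, 0, -0.9, 0, 0, 0.68, -1], [0, 0, -0.9, 0, 0, 0.68, -1], [0, 0, -0.9, 0, 0, 0.68, -1], [0, 0, -0.9, 0, 0, 0.68, -1], [0, 0, -0.4, 0, 0, 0.68, -1], [0, 0, 0, 0, 0, 0.68, -1], [0, 0, 0, 0, 0, 0.65, -1]]]}}

```text
clock: 25.45
position: [0.4841, 0.1077, 0.2404]
tool_rot: [3.14, -0.0, 1.584]
force: [0.6, -0.8, -2.5]
grip_width: 0.0136
finger_force: 48.9
```

Call:
{"op": "move_arm", "data": {"plan": [[[-0.97, -0.153, 0, 0, 0, 0, -1], [-0.97, -0.153, 0, 0, 0, 0, -1], [-0.97, -0.153, 0, 0, 0, 0, -1], [-0.97, -0.153, 0, 0, 0, 0, -1], [-0.97, -0.153, 0, 0, 0, 0, -1], [-0.97, -0.153, 0, 0, 0, 0, -1], [-0.97, -0.153, 0, 0, 0, 0, -1], [-0.97, -0.153, 0, 0, 0, 0, -1], [-0.97, -0.153, 0, 0, 0, 0, -1], [-0.97, -0.153, 0, 0, 0, 0, -1]]]}}

```text
clock: 26.45
position: [0.4565, -0.0874, 0.24]
tool_rot: [3.141, -0.0, 1.587]
force: [0.8, 0.2, -1.5]
grip_width: 0.0135
finger_force: 48.8
```

Call:
{"op": "move_arm", "data": {"plan": [[[-0.97, -0.153, 0, 0, 0, 0, -1], [-0.97, -0.153, 0, 0, 0, 0, -1], [-0.97, -0.153, 0, 0, 0, 0, -1], [-0.97, -0.153, 0, 0, 0, 0, -1], [-0.97, -0.153, 0, 0, 0, 0, -1], [-0.97, -0.153, 0, 0, 0, 0, -1], [-0.97, -0.153, 0, 0, 0, 0, -1], [-0.97, -0.153, 0, 0, 0, 0, -1], [-0.97, -0.153, 0, 0, 0, 0, -1], [-0.97, -0.153, 0, 0, 0, 0, -1]]]}}

```text
clock: 27.45
position: [0.4291, -0.2819, 0.2401]
tool_rot: [3.141, -0.0, 1.587]
force: [0.7, -1.0, -1.6]
grip_width: 0.0132
finger_force: 48.8
```

```bash
python3 go.py 0.4273,-0.3011,0.0905,91
```

```text
t 27.45 p [ 0.4291 -0.2819  0.2401] rpy [179.95  -0.    90.96] w 0.0132 F [ 0.7 -1.  -1.6]
0.4273,-0.3011,0.0905,91 shift [-0.96 -0.11  7.48] turn [ 0.01 -0.   -0.01]
```

Call:
{"op": "move_arm", "data": {"plan": [[[-0.96, -0.11, 0, 0, 0, 0, -1], [0, 0, 0.95, 0, 0, 0, -1], [0, 0, 0.95, 0, 0, 0, -1], [0, 0, 0.95, 0, 0, 0, -1], [0, 0, 0.95, 0, 0, 0, -1], [0, 0, 0.95, 0, 0, 0, -1], [0, 0, 0.95, 0, 0, 0, -1], [0, 0, 0.95, 0, 0, 0, -1], [0, 0, 0.6, 0, 0, 0, -1], [0, 0, 0.19, 0, 0, 0, -1]]]}}

```text
clock: 28.45
position: [0.4274, -0.3006, 0.0905]
tool_rot: [-3.141, -0.0, 1.587]
force: [-7.4, 4.5, 52.6]
grip_width: 0.0134
finger_force: 56.8
```

Call:
{"op": "move_arm", "data": {"plan": [[[0, 0, 0, 0, 0, 0, -1], [0, 0, 0.02, 0, 0, 0, -1], [0, 0, 0, 0, 0, 0, -1], [0, 0, 0, 0, 0, 0, -1], [0, 0, 0, 0, 0, 0, -1], [0, 0, 0, 0, 0, 0, -1], [0, 0, 0, 0, 0, 0, -1], [0, 0, 0, 0, 0, 0, -1], [0, 0, 0, 0, 0, 0, -1], [0, 0, 0, 0, 0, 0, -1]]]}}

```text
clock: 29.45
position: [0.4278, -0.3008, 0.0905]
tool_rot: [3.141, 0.001, 1.587]
force: [-1.1, 1.8, 7.9]
grip_width: 0.0133
finger_force: 50.5
```

```bash
python3 go.py 0.4273,-0.3011,0.0905,91
```

```text
t 29.45 p [ 0.4278 -0.3008  0.0905] rpy [1.7995e+02 3.0000e-02 9.0930e+01] w 0.0133 F [-1.1  1.8  7.9]
0.4273,-0.3011,0.0905,91 shift [-0.01 -0.02 -0.  ] turn [ 0.01  0.01 -0.01]
```

Call:
{"op": "move_arm", "data": {"plan": [[[0, 0, 0, 0, 0, 0, 0.3], [0, 0, 0, 0, 0, 0, 0.3], [0, 0, 0, 0, 0, 0, 0.3], [0, 0, 0, 0, 0, 0, 0.3], [0, 0, -0.4, 0, 0, 0, 0.3], [0, 0, -0.9, 0, 0, 0, 0.3], [0, 0, -0.9, 0, 0, 0, 0.3], [0, 0, -0.9, 0, 0, 0, 0.3], [0, 0, -0.9, 0, 0, 0, 0.3], [0, 0, -0.9, 0, 0, 0, 0.3]]]}}

```text
clock: 30.45
position: [0.4273, -0.3006, 0.189]
tool_rot: [3.141, 0.0, 1.587]
force: [-0.2, 0.6, -0.4]
grip_width: 0.0552
finger_force: 0.0
```

```bash
python3 go.py 0.5886,0.0071,0.232,154
```

```text
t 30.45 p [ 0.4273 -0.3006  0.189 ] rpy [179.99   0.    90.94] w 0.0552 F [-0.2  0.6 -0.4]
0.5886,0.0071,0.232,154 shift [15.25  8.31 -2.15] turn [  0.     0.   -10.51]
```

Call:
{"op": "move_arm", "data": {"plan": [[[0.803, 0.437, -0.72, 0, 0, 0, 0.3], [0.803, 0.437, -0.72, 0, 0, 0, 0.3], [0.803, 0.437, -0.71, 0, 0, 0, 0.3], [0.803, 0.437, 0, 0, 0, 0, 0.3], [0.803, 0.437, 0, 0, 0, 0, 0.3], [0.803, 0.437, 0, 0, 0, 0, 0.3], [0.803, 0.437, 0, 0, 0, 0, 0.3], [0.803, 0.437, 0, 0, 0, 0, 0.3], [0.803, 0.437, 0, 0, 0, 0, 0.3], [0.803, 0.437, 0, 0, 0, 0, 0.3]]]}}

```text
clock: 31.45
position: [0.5127, -0.1365, 0.2312]
tool_rot: [-3.141, -0.0, 1.588]
force: [1.1, -0.0, -0.6]
grip_width: 0.0555
finger_force: 0.0
```

Call:
{"op": "move_arm", "data": {"plan": [[[0.803, 0.437, 0, 0, 0, 0, 0.3], [0.803, 0.437, 0, 0, 0, 0, 0.3], [0.803, 0.437, 0, 0, 0, 0, 0.3], [0.803, 0.437, 0, 0, 0, 0, 0.3], [0.803, 0.437, 0, 0, 0, 0, 0.3], [0.803, 0.437, 0, 0, 0, 0, 0.3], [0.803, 0.437, 0, 0, 0, 0, 0.3], [0.803, 0.437, 0, 0, 0, 0, 0.3], [0.803, 0.437, 0, 0, 0, 0, 0.3], [0, 0, 0, 0, 0, -0.95, 0.3]]]}}

```text
clock: 32.45
position: [0.5889, 0.0115, 0.2313]
tool_rot: [3.141, -0.001, 1.691]
force: [-0.4, -0.2, 0.5]
grip_width: 0.0553
finger_force: 0.0
```

Call:
{"op": "move_arm", "data": {"plan": [[[0, 0, 0, 0, 0, -0.96, 0.3], [0, 0, 0, 0, 0, -0.96, 0.3], [0, 0, 0, 0, 0, -0.96, 0.3], [0, 0, 0, 0, 0, -0.96, 0.3], [0, 0, 0, 0, 0, -0.96, 0.3], [0, 0, 0, 0, 0, -0.96, 0.3], [0, 0, 0, 0, 0, -0.96, 0.3], [0, 0, 0, 0, 0, -0.96, 0.3], [0, 0, 0, 0, 0, -0.96, 0.3], [0, 0, 0, 0, 0, -0.92, 0.3]]]}}

```text
clock: 33.45
position: [0.5883, 0.0087, 0.2312]
tool_rot: [3.142, -0.0, 2.693]
force: [-1.5, -0.5, -0.1]
grip_width: 0.0555
finger_force: 0.0
```

```bash
python3 go.py 0.5886,0.0071,0.085,154;  python3 - <<'E'
from workcell import *
import cv2,numpy as np
f=grab_frame('wrist')
cv2.imwrite('pics/w6.png',cv2.resize(f['color'][120:340,181:481,::-1],(600,440)))
E
```

```text
t 33.45 p [0.5883 0.0087 0.2312] rpy [ 1.8000e+02 -1.0000e-02  1.5429e+02] w 0.0555 F [-1.5 -0.5 -0.1]
0.5886,0.0071,0.085,154 shift [-0.05 -0.06  7.31] turn [ 0.   -0.    0.05]
```

View pics/w6.png

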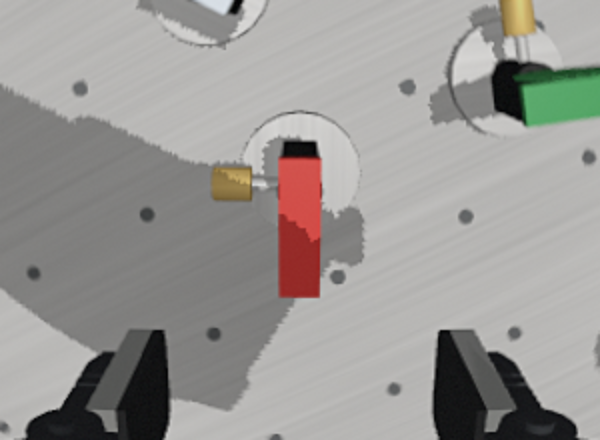

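Red is aligned and centred at column 300.

Call:
{"op": "move_arm", "data": {"plan": [[[-0.05, -0.06, 0.9, 0, 0, 0.03, 0.3], [0, 0, 0.9, 0, 0, 0, 0.3], [0, 0, 0.9, 0, 0, 0, 0.3], [0, 0, 0.9, 0, 0, 0, 0.3], [0, 0, 0.9, 0, 0, 0, 0.3], [0, 0, 0.9, 0, 0, 0, 0.3], [0, 0, 0.9, 0, 0, 0, 0.3], [0, 0, 0.75, 0, 0, 0, 0.3], [0, 0, 0.25, 0, 0, 0, 0.3], [0, 0, 0, 0, 0, 0, 0.0]]]}}

```text
clock: 34.5
position: [0.5886, 0.0058, 0.0841]
tool_rot: [-3.141, -0.001, 2.685]
force: [0.7, 0.7, 0.6]
grip_width: 0.0437
finger_force: 0.0
```

Call:
{"op": "move_arm", "data": {"plan": [[[0, 0, 0, 0, 0, 0, -1], [0, 0, 0, 0, 0, 0, -1], [0, 0, 0, 0, 0, 0, -1], [0, 0, 0, 0, 0, 0, -1], [0, 0, 0, 0, 0, 0, -1], [0, 0, 0, 0, 0, 0, -1], [0, 0, 0, 0, 0, 0, -1], [0, 0, 0, 0, 0, 0, -1], [0, 0, -0.3, 0, 0, 0, -1], [0, 0, -0.7, 0, 0, 0, -1]]]}}

```text
clock: 35.5
position: [0.5881, 0.0055, 0.1045]
tool_rot: [-3.141, -0.002, 2.685]
force: [-0.6, -0.6, -2.7]
grip_width: 0.0133
finger_force: 49.9
```

```bash
python3 go.py 0.5886,0.0075,0.240,99.4 0.4397,0.2838,0.240,99.4 0.4397,0.2838,0.0915,99.4
```

```text
t 35.5 p [0.5881 0.0055 0.1045] rpy [-1.7995e+02 -1.0000e-01  1.5381e+02] w 0.0133 F [-0.6 -0.6 -2.7]
0.5886,0.0075,0.240,99.4 shift [ 0.03  0.1  -6.78] turn [-0.02 -0.01  9.07]
0.4397,0.2838,0.240,99.4 shift [14.85 -5.09 -0.  ] turn [0. 0. 0.]
0.4397,0.2838,0.0915,99.4 shift [ 0.   -0.    7.42] turn [0. 0. 0.]
```

Call:
{"op": "move_arm", "data": {"plan": [[[0, 0, -0.97, 0, 0, 0.9, -1], [0, 0, -0.97, 0, 0, 0.9, -1], [0, 0, -0.97, 0, 0, 0.9, -1], [0, 0, -0.97, 0, 0, 0.9, -1], [0, 0, -0.97, 0, 0, 0.9, -1], [0, 0, -0.97, 0, 0, 0.9, -1], [0, 0, -0.97, 0, 0, 0.9, -1], [0, 0, 0, 0, 0, 0.9, -1], [0, 0, 0, 0, 0, 0.95, -1], [0, 0, 0, 0, 0, 0.92, -1]]]}}

```text
clock: 36.5
position: [0.5886, 0.0058, 0.2416]
tool_rot: [3.141, -0.0, 1.731]
force: [0.0, 0.1, -1.6]
grip_width: 0.0135
finger_force: 49.9
```

Call:
{"op": "move_arm", "data": {"plan": [[[0.874, -0.3, 0, 0, 0, 0, -1], [0.874, -0.3, 0, 0, 0, 0, -1], [0.874, -0.3, 0, 0, 0, 0, -1], [0.874, -0.3, 0, 0, 0, 0, -1], [0.874, -0.3, 0, 0, 0, 0, -1], [0.874, -0.3, 0, 0, 0, 0, -1], [0.874, -0.3, 0, 0, 0, 0, -1], [0.874, -0.3, 0, 0, 0, 0, -1], [0.874, -0.3, 0, 0, 0, 0, -1], [0.874, -0.3, 0, 0, 0, 0, -1]]]}}

```text
clock: 37.5
position: [0.5005, 0.169, 0.2414]
tool_rot: [3.141, -0.0, 1.735]
force: [0.6, 0.3, -2.7]
grip_width: 0.0131
finger_force: 50.0
```

Call:
{"op": "move_arm", "data": {"plan": [[[0.874, -0.3, 0, 0, 0, 0, -1], [0.874, -0.3, 0, 0, 0, 0, -1], [0.874, -0.3, 0, 0, 0, 0, -1], [0.874, -0.3, 0, 0, 0, 0, -1], [0.874, -0.3, 0, 0, 0, 0, -1], [0.874, -0.3, 0, 0, 0, 0, -1], [0.874, -0.3, 0, 0, 0, 0, -1], [0, 0, 0, 0, 0, 0, -1], [0, 0, 0, 0, 0, 0, -1], [0, 0, 0, 0, 0, 0, -1]]]}}

```text
clock: 38.5
position: [0.44, 0.2815, 0.2408]
tool_rot: [3.141, 0.0, 1.734]
force: [0.3, -0.6, -3.3]
grip_width: 0.013
finger_force: 49.9
```

```bash
python3 go.py 0.4397,0.2838,0.0910,99.4
```

```text
t 38.5 p [0.44   0.2815 0.2408] rpy [1.7999e+02 2.0000e-02 9.9360e+01] w 0.013 F [ 0.3 -0.6 -3.3]
0.4397,0.2838,0.0910,99.4 shift [0.12 0.   7.49] turn [ 0.    0.   -0.01]
```

Call:
{"op": "move_arm", "data": {"plan": [[[0.12, 0, 0.95, 0, 0, 0, -1], [0, 0, 0.95, 0, 0, 0, -1], [0, 0, 0.95, 0, 0, 0, -1], [0, 0, 0.95, 0, 0, 0, -1], [0, 0, 0.95, 0, 0, 0, -1], [0, 0, 0.95, 0, 0, 0, -1], [0, 0, 0.95, 0, 0, 0, -1], [0, 0, 0.6, 0, 0, 0, -1], [0, 0, 0.2, 0, 0, 0, -1], [0, 0, 0.04, 0, 0, 0, -1]]]}}

```text
clock: 39.5
position: [0.4395, 0.2844, 0.0907]
tool_rot: [-3.141, 0.0, 1.734]
force: [0.1, 0.9, -2.0]
grip_width: 0.0135
finger_force: 49.8
```

Call:
{"op": "move_arm", "data": {"plan": [[[0, 0, 0.02, 0, 0, 0, -1], [0, 0, 0.01, 0, 0, 0, -1], [0, 0, 0, 0, 0, 0, -1], [0, 0, 0, 0, 0, 0, -1], [0, 0, 0, 0, 0, 0, -1], [0, 0, 0, 0, 0, 0, -1], [0, 0, 0, 0, 0, 0, -1], [0, 0, 0, 0, 0, 0, -1], [0, 0, 0, 0, 0, 0, -1], [0, 0, 0, 0, 0, 0, -1]]]}}

```text
clock: 40.5
position: [0.4395, 0.2846, 0.0902]
tool_rot: [3.141, -0.0, 1.735]
force: [1.4, 0.6, 1.5]
grip_width: 0.0132
finger_force: 50.6
```

Contact is light, so I release, lift and move to the middle, clear of the trays.

Call:
{"op": "move_arm", "data": {"plan": [[[0, 0, 0, 0, 0, 0, 0.3], [0, 0, 0, 0, 0, 0, 0.3], [0, 0, 0, 0, 0, 0, 0.3], [0, 0, 0, 0, 0, 0, 0.3], [0, 0, -0.4, 0, 0, 0, 0.3], [0, 0, -0.9, 0, 0, 0, 0.3], [0, 0, -0.9, 0, 0, 0, 0.3], [0, 0, -0.9, 0, 0, 0, 0.3], [0, 0, -0.9, 0, 0, 0, 0.3], [0, 0, -0.9, 0, 0, 0, 0.3]]]}}

```text
clock: 41.5
position: [0.4392, 0.2845, 0.1895]
tool_rot: [3.141, -0.0, 1.735]
force: [0.6, -0.0, 0.6]
grip_width: 0.0557
finger_force: 0.0
```

Call:
{"op": "move_arm", "data": {"plan": [[[-0.9, 0, -0.9, 0, 0, 0, 0.3], [-0.9, 0, -0.9, 0, 0, 0, 0.3], [-0.9, 0, -0.9, 0, 0, 0, 0.3], [-0.9, 0, -0.5, 0, 0, 0, 0.3], [-0.9, 0, 0, 0, 0, 0, 0.3], [-0.9, 0, 0, 0, 0, 0, 0.3], [-0.9, 0, 0, 0, 0, 0, 0.3], [-0.9, 0, 0, 0, 0, 0, 0.3], [-0.9, 0, 0, 0, 0, 0, 0.3], [-0.9, 0, 0, 0, 0, 0, 0.3]]]}}

```text
clock: 42.5
position: [0.4686, 0.1063, 0.2527]
tool_rot: [3.141, -0.0, 1.735]
force: [-0.4, 0.2, 0.1]
grip_width: 0.0559
finger_force: 0.0
```

Call:
{"op": "move_arm", "data": {"plan": [[[-0.9, 0, 0, 0, 0, 0, 0.3], [-0.9, 0, 0, 0, 0, 0, 0.3], [-0.9, 0, 0, 0, 0, 0, 0.3], [-0.9, 0, 0, 0, 0, 0, 0.3], [-0.9, 0, 0, 0, 0, 0, 0.3], [-0.9, 0, 0, 0, 0, 0, 0.3], [0, 0, 0, 0, 0, 0, 0.3], [0, 0, 0, 0, 0, 0, 0.3], [0, 0, 0, 0, 0, 0, 0.3], [0, 0, 0, 0, 0, 0, 0.3]]]}}

```text
clock: 43.5
position: [0.4862, 0.0011, 0.2523]
tool_rot: [3.141, -0.0, 1.736]
force: [1.0, 0.2, -0.4]
grip_width: 0.0556
finger_force: 0.0
```

```bash
python3 - <<'E'
from workcell import *
import cv2,numpy as np
a=grab_frame('top')['color'][:,:,::-1]
b=np.hstack([a[215:350,145:235],a[215:350,395:485]])
cv2.imwrite('pics/fin.png',cv2.resize(cv2.convertScaleAbs(b,alpha=1.5),None,fx=4.4,fy=4.4,interpolation=cv2.INTER_CUBIC))
E
```

```text
(no output)
```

View pics/fin.png

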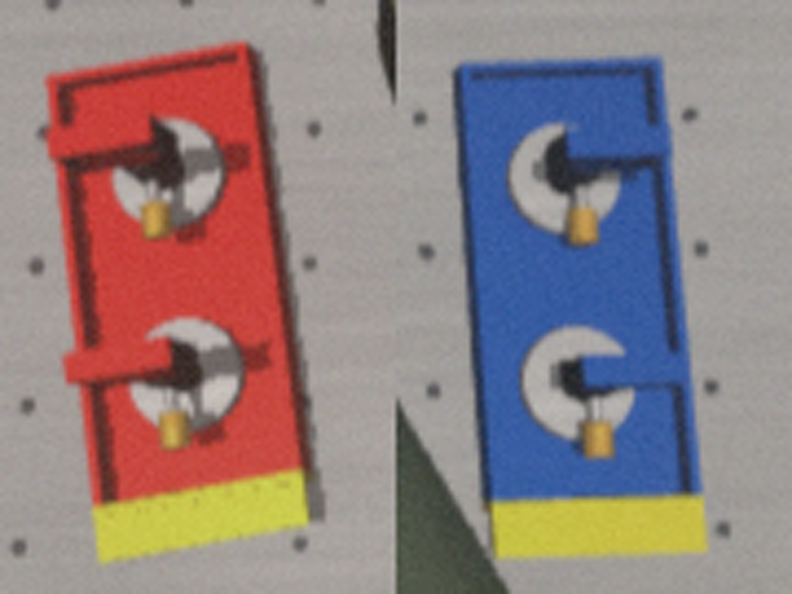

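All four stand upright in line in their trays. The brass screws at (155,220), (175,430), (583,225) and (598,440) point to the yellow ends.

```bash
python3 -c "
from workcell import job_done
print(job_done())"
```

```text
the job is handed in; nothing more can be done
None
```

The job is handed in: two red filters stand in the red tray and two blue in the blue tray, all upright with their thumbscrews towards the yellow ends. It took about 43.5 s of the 69 s allowed, and I didn't touch the green, white or purple filters or anything else on the table.

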